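Shield the customer's key

ROBOT

A 6-joint arm with a two-finger parallel gripper is mounted at the origin on the work surface. World frame = base frame: x ahead of the robot, y to its left, z up, the work surface at z = 0. Lengths are in m, angles in degrees, forces in N, time in s.
With the tool pointing down it reaches from about 0.275 to 0.975 m from the base axis. Payload 8.4 kg.
Tool frame: the origin (TCP) lies at the very end of the fingers, on their centre line; the grasp point (between the pads) lies 19 mm behind it (arm.grasp_offset is the distance from the TCP to the grasp point, in m); z points along the fingers, y is the line along which they close (so a half turn about z gives the same grasp; the last joint's range is limited). The gripper opens to 92 mm and grips with 3 to 60 N. Pads are 20 mm wide; open, the fingers measure 128 mm over their backs; the gripper's body (75 mm by 189 mm) begins 69 mm behind the grasp point.
Start: joints at [70.394, 20.225, 93.587, -0, 66.188, -0.138], TCP at [0.208, 0.589, 0.178] pointing down, gripper open.
Joint ranges: [-150.9, 150.9], [-52.94, 120.26], [3.33, 152.33], [-74.26, 254.26], [0, 154.13], [-172.89, 172.89]. Speed limits (degrees/s): [127.2, 127.2, 159.86, 180, 180, 180].

INTERFACE

Orientations are given as [roll, pitch, yaw] about the fixed x, y, z axes, in that order (R = Rz(yaw) Ry(pitch) Rx(roll)).
In Python, from rig import arm, eoat, inverse_kinematics, camera, ticket gives the robot as it stands. The module is installed in compiled form; this text tells all that it offers. Calls block until the motion is done:
- arm.move_pose(position, orientation): joint-space move of the TCP to a pose.
- arm.servo_line(position, rotation=None, velocity=0.15): straight line of the TCP; rotation=None keeps the orientation; velocity is the mean speed in m/s.
- arm.goto_joints(angles): joint-space move.
- eoat.open_gripper() and eoat.close(squeeze=None): open the fingers fully, or close them until they stop; squeeze is the grip in N (None keeps the last).
- arm.wait(seconds).
- inverse_kinematics(position, orientation): joint angles nearest the present ones, or None.
- arm.observe(): the state.
- camera(name): name is "scene" or "side" or "wrist"; returns a dict with "img" (420x560x3 uint8, blue, green, red), "vfov" (degrees; the focal length in pixels is half the picture's height over the tangent of half this angle, whatever the lens; pixels are square), "cx", "cy" (the principal point, pixels), "position" and "orientation" of the camera in the world. Camera axes: x right, y up, looking along -z (the intrinsics and any distortion apply to the point x, -y, -z); pixel columns grow to the right and rows downward; lengths in m; the calibration is good to about 2 mm. A picture is of the moment at which its call begins. There is no depth.
A pose or a line that the arm cannot do raises arm.MotionError and nothing moves.
- ticket.close_job(): hands the job in; it is judged then, once.
The state is a dict: "time_s": time; "q": joint angles; "joint_vel": joint speeds; "tau": joint torques, N m; "tool_pos": TCP position; "ee_rot": TCP orientation; "ft_force": force on the tool from outside, world axes, zero at the start; "torque": the same for the moment, N m; "opening": opening from 0.0 (shut) to 1.0 (fully open); "gripper_force": force on a finger pad.
Only numpy, scipy, OpenCV 4.12 (cv2) and the standard library are available. Lean on these libraries where they do the work, as an engineer would, in place of code of your own. Each camera call takes 0.05 s, during which the arm holds its last target. There are 200 camera calls.

TASK

The customer's white remote key must be silenced while its replacement is programmed: swing the lid of the steel shielded box right up by its red handle, lay the key flat inside, buttons up, and shut the lid fully. Nobody knows how full the box is, so lower the key gently until it rests on the cartons inside and only then let go; do not drop it or press it down hard. Leave the other things on the counter where they are.

Things in the scene. Friction and masses are not known exactly. Their poses are not given: they have to be found in the camera images.
- key_center (a point): White remote key, chrome band, three black buttons, loose, flat on the black mat (z = 0), buttons up. Fob case 84 x 44 x 20 mm (its x, y, z); a steel blade sticks out 50 mm more at the +x end, 10 mm wide, 4 mm thick, half-way up. About 0.09 kg. The point is the centre of the fob case, 10 mm over its underside; z points up through the buttons.
- shieldbox: Steel shielded key box, fixed to the counter, open-topped under its lid: outside 176 mm (its x) x 240 mm (its y) x 100 mm high, walls 4 mm. Origin: centre of the underside; z up. The lid's hinge runs along its +x top edge, on the left (+y) side of the counter; the handle is on its -x side, towards the right (-y).
- box_in (a point): Centre of the box's inner floor, 10 mm above the counter and 90 mm below the rim. The whole floor (168 x 232 mm) is covered by a flat, level stack of brown cartons that gives about 1 mm per 3 N (8 mm at most) when pressed; its top lies anywhere from 14 to 52 mm above this point and cannot be seen while the lid is shut.
- lid (a joint): Hinge angle of the box's aluminium lid (176 x 240 x 10 mm, 0.36 kg), rad: 0 shut, growing as the lid swings up, 1.57 upright, 1.75 at its stop. No catch. A stiff friction hinge (0.5 N m) holds the lid wherever it is left; lifting it takes about 4 N at the handle, shutting it about 2 N.
- lid_handle (a point): Middle of the lid's red handle: a round bar 10 mm thick, 110 mm long, parallel to the hinge (its y axis along the bar), 45 mm out from the lid's front edge (40 mm clear gap), 106 mm above the counter when shut. It moves with the lid on a circle of 221 mm radius about the hinge and is straight above the hinge, 0.32 m over the counter, when the lid is upright.
- lid_hinge (a point): Middle of the lid's hinge axis, on the top edge of the box, 100 mm above the counter; its y axis is the hinge axis.
- pod_center (a point): Bystander: dark blue plastic programming pod, 150 x 82 x 34 mm, with a black fob lying on it (47 mm high there); loose. Its centre.
- cellbox_center (a point): Bystander: flat steel coin cell box, 100 x 66 x 28 mm, loose. Its centre.
- keyring_center (a point): Bystander: bronze key ring, 72 mm across, 6 mm high, loose. Its centre.
- wedge_center (a point): Bystander: white plastic fob opener wedge, 116 x 24 x 14 mm, loose. The point is near its middle.
- turntable: Bystander: display turntable, fixed; a slowly turning aluminium disc 170 mm across, 36 mm high, with a chrome fob on a stand on it (up to 86 mm high). Origin: centre of its underside.
There are look-alikes about, which are no part of the job. What is shaped like the part that bears key_center but yellow is not meant.

How it is judged:
By the outcome, as a careful person would: the job done as asked, in the order asked, and still so for the second after the job is handed in, with the robot touching nothing.
It also fails if it takes over 72 s, if anything falls off the work surface, if the arm or the gripper's body presses on something with over 40 N, if the wrist force passes 120 N, or if a joint passes its speed limit or range.

## Working session

There is one attempt and no reset: what is moved stays moved. The work goes in short steps, each a Python script; the robot and the scene stay as the last script left them, time stands still between calls to the robot, and variables do not carry over. Pictures are saved under pics/ and viewed, at most 13 in all, crops included, and the job is handed in when it is done.

```bash
mkdir -p pics; ls; python3 - <<'E'
from rig import arm,camera
import cv2
for n in("scene","side","wrist"):
    c=camera(n);cv2.imwrite(f"pics/{n}0.png",c["img"]);print(n,{k:v for k,v in c.items() if k!="img"})
print(arm.observe())
E
```

```text
pics
scene {'vfov': 50.3219572785633, 'cx': 280.63588879740036, 'cy': 209.68894730298877, 'position': array([1.45574598, 0.3237293 , 1.03025219]), 'orientation': array([ 46.23123858,  -0.44050731, 114.82754182])}
side {'vfov': 42.20237372351667, 'cx': 282.5941920390936, 'cy': 216.01049310181816, 'position': array([-0.24338688, -0.93712748,  0.92876655]), 'orientation': array([ 55.22647225,  -0.44472027, -42.79925264])}
wrist {'vfov': 70.38391318153927, 'cx': 278.93366631234227, 'cy': 209.72300668894343, 'position': array([0.14721877, 0.61084427, 0.38438627]), 'orientation': array([-13.57633725,   0.09285746,  70.59959116])}
{'time_s': 0.15, 'q': array([ 7.03930900e+01,  2.02536401e+01,  9.36175815e+01, -1.85554502e-03,
        6.61853783e+01, -1.38743457e-01]), 'joint_vel': array([-0.08489799, -0.16028417, -0.2105009 ,  0.07726275, -0.07066305,
       -0.02583173]), 'tau': array([ 5.76053008e-04, -5.94208181e+01, -3.34469748e+01,  6.97735674e-02,
        2.02665356e-02, -1.86159167e-05]), 'tool_pos': array([0.20819675, 0.58889643, 0.17734597]), 'ee_rot': array([-1.79943396e+02,  1.55975380e-03,  1.60532584e+02]), 'ft_force': array([-0.28265698, -0.78851687,  0.68940676]), 'torque': array([-0.01254468,  0.03582699,  0.03298276]), 'gripper_force': 0.0, 'opening': 1.0031472286345224}
```

View pics/scene0.png

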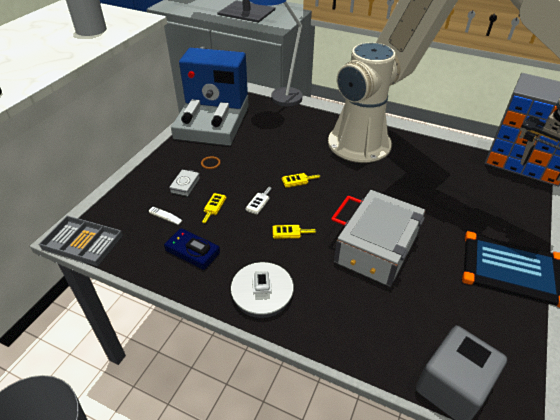

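View pics/side0.png

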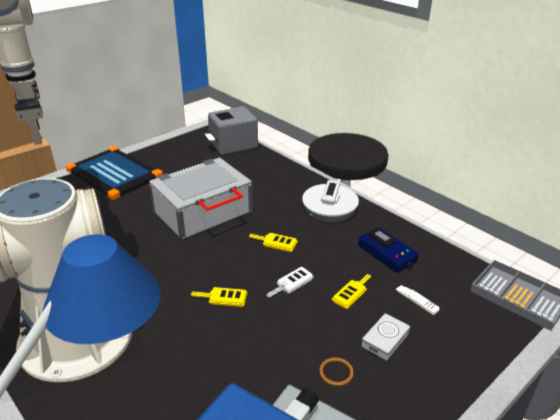

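The white key is at scene (259,200) and side (293,280). Things it could be taken for:
- Yellow keys at scene (297,180), (214,207) and (290,231).
- The white wedge at (165,214).
- The chrome fob on the turntable at (262,282).

By the description I choose the white one at (259,200). The red handle is at scene (347,210) and side (221,200).

```bash
cat > h.py <<'E'
import numpy as np,cv2
from scipy.spatial.transform import Rotation as R
from rig import arm,eoat,inverse_kinematics,camera,ticket
def ray(c,uv):
    f=210/np.tan(np.radians(c["vfov"]/2)); uv=np.atleast_2d(uv).astype(float)
    d=np.c_[(uv[:,0]-c["cx"])/f,-(uv[:,1]-c["cy"])/f,-np.ones(len(uv))]
    return R.from_euler("xyz",c["orientation"],degrees=True).apply(d)
def plane(c,uv,z):
    d=ray(c,uv); p=c["position"]; return p+d*((z-p[2])/d[:,2])[:,None]
def proj(c,P):
    f=210/np.tan(np.radians(c["vfov"]/2)); q=R.from_euler("xyz",c["orientation"],degrees=True).inv().apply(np.atleast_2d(P)-c["position"])
    return np.c_[c["cx"]+f*q[:,0]/-q[:,2],c["cy"]+f*q[:,1]/q[:,2]]
def tri(c1,u1,c2,u2):
    A=np.zeros((3,3));b=np.zeros(3);L=[]
    for c,u in((c1,u1),(c2,u2)):
        d=ray(c,u)[0];d/=np.linalg.norm(d);M=np.eye(3)-np.outer(d,d);A+=M;b+=M@c["position"];L.append((M,c["position"]))
    p=np.linalg.solve(A,b);return p,[np.linalg.norm(M@(p-o)) for M,o in L]
def red(img):
    h=cv2.cvtColor(img,cv2.COLOR_BGR2HSV);return (((h[...,0]<6)|(h[...,0]>174))&(h[...,1]>150)&(h[...,2]>90)).astype(np.uint8)
def white(img,t=150):
    h=cv2.cvtColor(img,cv2.COLOR_BGR2HSV);return ((h[...,1]<60)&(h[...,2]>t)).astype(np.uint8)
def blob(m,uv,r=40):
    n,l,s,c=cv2.connectedComponentsWithStats(m)
    k=[i for i in range(1,n) if s[i,4]>8 and np.hypot(*(c[i]-uv))<r]
    i=max(k,key=lambda i:s[i,4]);ys,xs=np.where(l==i);return np.c_[xs,ys],c[i]
E
python3 - <<'E'
from h import *
a,b=camera("scene"),camera("side")
for n,c,w,r in(("scene",a,(259,200),(347,210)),("side",b,(293,280),(221,200))):
    p,m=blob(white(c["img"]),w,20);x=plane(c,p,.018)[:,:2];mu=x.mean(0);v=np.linalg.svd(x-mu,full_matrices=False)[2][0]
    t=(x-mu)@v;print(n,"key",m,len(p),mu,np.degrees(np.arctan2(v[1],v[0])),t.min(),t.max())
    p,m=blob(red(c["img"]),r,25);x=plane(c,p,.106);print("red",m,len(p),x.mean(0))
    hull=cv2.approxPolyDP(cv2.convexHull(p.astype(np.int32)),2.5,True)[:,0];print(hull.tolist(),plane(c,hull,.106)[:,:2].round(3).tolist())
im=a["img"];c1=cv2.resize(im[160:260,200:300],(400,400),interpolation=2);c2=cv2.resize(b["img"][235:335,240:340],(400,400),interpolation=2)
cv2.imwrite("pics/crop1.png",np.hstack([c1,c2]))
E
```

```text
scene key [258.26956522 201.23478261] 230 [ 0.48774854 -0.19757815] -0.6991299876831087 -0.08003770060049324 0.05539338594657629
red [343.03608247 208.95360825] 194 [0.49329341 0.09292944 0.106     ]
[[360, 200], [344, 224], [331, 219], [347, 196]] [[0.434, 0.127], [0.553, 0.116], [0.55, 0.075], [0.434, 0.085]]
side key [291.68367347 281.25102041] 490 [ 0.47584443 -0.20470808] 178.56529772020147 -0.0579545132665475 0.07967083364265647
red [221.74226804 200.44845361] 194 [0.49369325 0.09608047 0.106     ]
[[242, 195], [209, 209], [198, 203], [233, 188]] [[0.552, 0.08], [0.442, 0.086], [0.437, 0.129], [0.557, 0.126]]
```

View pics/crop1.png

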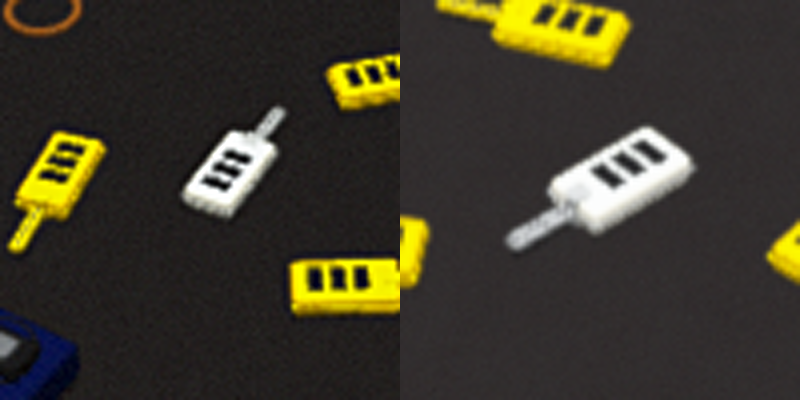

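The crop shows a white fob with three black buttons and a steel blade pointing towards the base (-x), with only yellow keys around it. That confirms the choice.

Estimates:
- **Key:** about (0.497, -0.20), yaw about 179°.
- **Handle bar:** about (0.495, 0.085, 0.106). The 0.118 m span fits the 110 mm bar, and the y values from the two views agree.
- **Box:** yaw about 86°.

Next I check reachability for a 45° approach to the bar and along the lid's arc.

```bash
cat >> h.py <<'E'
class Box:
    def __init__(s,bar,yaw):
        s.bx=np.array([np.cos(np.radians(yaw)),np.sin(np.radians(yaw)),0]);s.by=np.array([-s.bx[1],s.bx[0],0])
        s.bar=np.array([bar[0],bar[1],.106]);s.hinge=s.bar+.221*s.bx;s.hinge[2]=.1;s.centre=s.hinge-.088*s.bx;s.yaw=yaw
    def pose(s,th,back=0,sgn=1,a0=45.):
        "TCP pose for holding the bar at lid angle th (deg); tool tilts a0 -> 0"
        a=np.radians(a0*max(0,1-max(th,0)/92)); t=np.radians(th)+np.arctan2(.006,.221)
        p=s.hinge+.221*(-np.cos(t)*s.bx+np.sin(t)*np.array([0,0,1]))
        z=np.sin(a)*s.bx-np.cos(a)*np.array([0,0,1]);x=sgn*s.by;M=np.c_[x,np.cross(z,x),z]
        return p+z*(arm.grasp_offset-back),R.from_matrix(M).as_euler("xyz",degrees=True)
E
python3 - <<'E'
from h import *
B=Box((.495,.086),86)
print(B.hinge,B.centre,arm.grasp_offset)
for sg in(1,-1):
    for th,bk in((0,.12),(0,0),(30,0),(60,0),(93,0),(93,.1)):
        p,o=B.pose(th,bk,sg);q=inverse_kinematics(p,o);print(sg,th,bk,p.round(3),None if q is None else np.round(q))
E
```

```text
[0.51041618 0.30646166 0.1       ] [0.50427761 0.21867602 0.1       ] 0.0187
1 0 0.12 [0.49  0.015 0.178] [ -30.   21.  110.   41.   77. -135.]
1 0 0 [0.496 0.099 0.093] [ -21.   27.  116.   49.   64. -140.]
1 30 0 [0.498 0.128 0.2  ] [  -9.   10.  112.   34.   65. -111.]
1 60 0 [0.503 0.206 0.276] [ 11.   5. 102.  16.  69. -80.]
1 93 0 [0.512 0.324 0.302] [ 32.  13.  87.   0.  79. -54.]
1 93 0.1 [0.512 0.324 0.402] [ 32.  11.  78.   0.  91. -54.]
-1 0 0.12 [0.49  0.015 0.178] [-30.  21. 110.  41.  77.  45.]
-1 0 0 [0.496 0.099 0.093] [-21.  27. 116.  49.  64.  40.]
-1 30 0 [0.498 0.128 0.2  ] [ -9.  10. 112.  34.  65.  69.]
-1 60 0 [0.503 0.206 0.276] [ 11.   5. 102.  16.  69. 100.]
-1 93 0 [0.512 0.324 0.302] [ 32.  13.  87.  -0.  79. 126.]
-1 93 0.1 [0.512 0.324 0.402] [ 32.  11.  78.  -0.  91. 126.]
```

```bash
python3 - <<'E'
from h import *
B=Box((.495,.086),86)
arm.move_pose([.25,.52,.33],[180,0,160]); p,o=B.pose(0,.14,-1)
arm.move_pose([p[0],p[1]-.03,.33],o); arm.move_pose(p,o)
c=camera("wrist");cv2.imwrite("pics/w1.png",c["img"])
m=red(c["img"]);ys,xs=np.where(m);print(len(xs),xs.min(),xs.max(),ys.min(),ys.max(),"expected bar ends",proj(c,[B.bar+.055*B.by,B.bar-.055*B.by]))
s=arm.observe();print(s["time_s"],s["tool_pos"],p,s["ft_force"])
E
```

```text
924 254 285 144 249 expected bar ends [[279.75226952 244.84478894]
 [279.98764301 148.95749771]]
3.9167 [4.90297836e-01 1.55896258e-04 1.93313401e-01] [0.48902252 0.00051809 0.19176984] [ 0.21835757  0.16302915 -0.01971235]
```

View pics/w1.png

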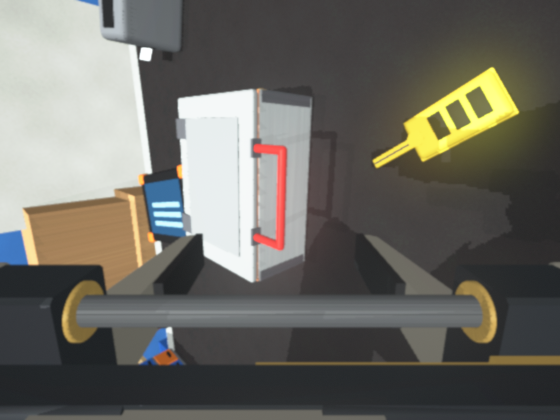

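The wrist view shows the bar at u≈281, v 147–248, against a prediction of (280, 149–245), and centred between the fingers. I'll grasp it and swing the lid up.

```bash
python3 - <<'E'
from h import *
B=Box((.495,.086),86)
p,o=B.pose(0,0,-1);arm.servo_line(p,velocity=.1)
s=arm.observe();print(s["time_s"],s["tool_pos"]-p,s["ft_force"])
eoat.close(squeeze=20)
s=arm.observe();print(s["time_s"],s["opening"],s["gripper_force"],s["ft_force"])
for th in(8,30,55,75,93):
    p,o=B.pose(th,0,-1);arm.servo_line(p,o,velocity=.12);s=arm.observe();print(th,s["time_s"],(s["tool_pos"]-p).round(4),s["opening"],s["ft_force"].round(1))
    if np.linalg.norm(s["ft_force"])>40:break
c=camera("side");cv2.imwrite("pics/s2.png",c["img"])
E
```

```text
5.4667 [ 0.00039986 -0.00040048  0.00031279] [-0.39140824 -0.0692924  -0.01361063]
6.8167 -0.0003720581687911547 0.0 [-0.21446578 -0.42782707  0.19386414]
8 7.2167 [0.0001 0.0002 0.0002] 0.004851727267318311 [-0.6 -0.1  0.7]
30 8.0417 [-0.0007 -0.0001 -0.0012] 0.006460353635947551 [ 0.6  0.  -0.1]
55 8.9583 [-0.0006 -0.0005 -0.0012] 0.007654705962926278 [ 1.  -0.8  0.1]
75 9.725 [-0.0004 -0.0008 -0.0009] 0.00880474384369255 [-0.3  0.  -0.2]
93 10.425 [-0.0001 -0.001  -0.0004] 0.009004722552374063 [ 0.5 -0.3  0.1]
```

View pics/s2.png

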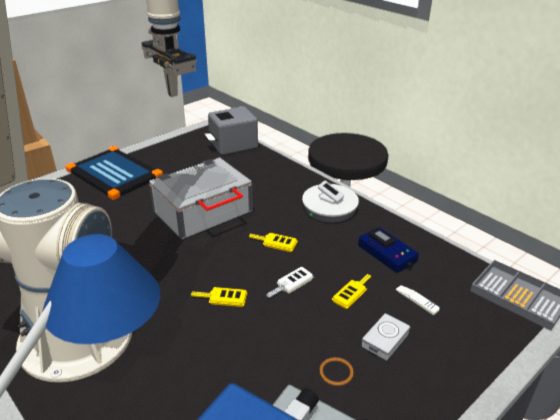

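The side view shows the lid still shut, with the handle at (221,200), and the gripper closed on nothing. I'll go back and triangulate the bar in true 3D without assuming its height.

```bash
cat >> h.py <<'E'
def multi(obs):
    A=np.zeros((3,3));b=np.zeros(3);L=[]
    for c,u in obs:
        d=ray(c,u)[0];d/=np.linalg.norm(d);M=np.eye(3)-np.outer(d,d);A+=M;b+=M@c["position"];L.append((M,c["position"]))
    p=np.linalg.solve(A,b);return p.round(4),[round(float(np.linalg.norm(M@(p-o)))*1000,1) for M,o in L]
E
python3 - <<'E'
from h import *
import pickle
B=Box((.495,.086),86)
p,o=B.pose(0,.14,-1)
eoat.open_gripper();arm.move_pose([p[0],p[1]-.03,.33],o);W=[]
for bk in(.18,.06):
    p,o=B.pose(0,bk,-1);arm.move_pose(p,o) if bk==.18 else arm.servo_line(p,velocity=.12)
    arm.wait(.2);W.append(camera("wrist"))
S=[camera("scene"),camera("side")];pickle.dump((W,S),open("d.pkl","wb"))
cv2.imwrite("pics/w2.png",np.hstack([W[0]["img"][:,150:550],W[1]["img"][:,150:550]]))
s=arm.observe();print(s["time_s"],s["tool_pos"],p)
g=s["tool_pos"]
for c in W: 
    ys,xs=np.where(red(c["img"]));print(xs.min(),xs.max(),ys.min(),ys.max(),cv2.approxPolyDP(cv2.convexHull(np.c_[xs,ys].astype(np.int32)),3,True)[:,0].tolist())
    print(proj(c,[B.bar+.055*B.by,B.bar-.055*B.by]).round().tolist())
    print("tcp",proj(c,[g]))
for n,c in zip("ab",S):
    q,_=blob(red(c["img"]),(347,210) if n=="a" else(221,200),25);print(cv2.approxPolyDP(cv2.convexHull(q.astype(np.int32)),2,True)[:,0].tolist())
print("scene/side +x end",multi([(S[0],(331,219)),(S[1],(242,195))]),"-x end",multi([(S[0],(347,196)),(S[1],(209,209))]))
E
```

```text
15.575 [0.49308204 0.05671113 0.13535759] [0.49296854 0.05694883 0.1352013 ]
256 284 144 238 [[259, 144], [284, 148], [280, 238], [256, 229]]
[[280.0, 234.0], [280.0, 148.0]]
tcp [[279.80634759 199.34841439]]
245 286 146 281 [[247, 146], [286, 151], [280, 281], [246, 265]]
[[279.0, 275.0], [279.0, 152.0]]
tcp [[279.07813466 231.51533004]]
[[360, 200], [344, 224], [332, 220], [332, 216], [347, 196]]
[[242, 195], [209, 209], [198, 203], [199, 200], [233, 188]]
scene/side +x end (array([0.5506, 0.0763, 0.108 ]), [1.3, 1.3]) -x end (array([0.4391, 0.0845, 0.1089]), [2.0, 2.0])
```

View pics/w2.png

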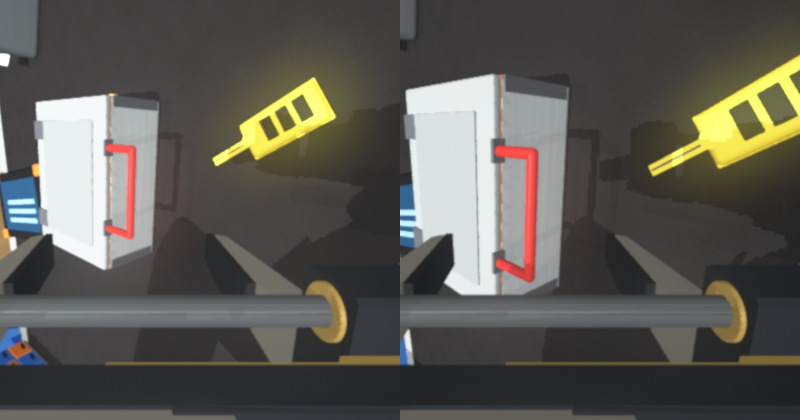

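All three cameras agree on the bar at (0.495, 0.082, 0.108). So the doubt is where the fingertips really are, and I'll compare their seen position with the model.

```bash
python3 - <<'E'
from h import *
import pickle
W,S=pickle.load(open("d.pkl","rb"));c=W[1];s=arm.observe();M=R.from_euler("xyz",s["ee_rot"],degrees=True).as_matrix()
k=3;im=c["img"][160:360,150:410].astype(float);im=np.clip(255*(im/255)**.5,0,255).astype(np.uint8);im=cv2.resize(im,None,fx=k,fy=k,interpolation=2)
for sl,col in((0,(0,255,0)),(.0187,(255,255,0)),(.04,(0,255,255))):
    for x in(-.01,.01):
        P=[s["tool_pos"]+M@[x,y,-sl] for y in(-.064,-.046,.046,.064)];u=proj(c,P);print(sl,x,u.round().tolist())
        for a in u:cv2.circle(im,tuple(int(v) for v in((a-[150,160])*k)),4,col,-1)
P=proj(c,[[.5506,.0763+.005,.108],[.4391,.0845+.005,.108]])
cv2.imwrite("pics/w3.png",im)
E
```

```text
0 -0.01 [[192.0, 244.0], [217.0, 244.0], [341.0, 244.0], [366.0, 245.0]]
0 0.01 [[190.0, 218.0], [215.0, 218.0], [343.0, 218.0], [368.0, 218.0]]
0.0187 -0.01 [[184.0, 254.0], [211.0, 254.0], [347.0, 254.0], [374.0, 254.0]]
0.0187 0.01 [[182.0, 226.0], [209.0, 226.0], [349.0, 226.0], [376.0, 226.0]]
0.04 -0.01 [[174.0, 267.0], [203.0, 267.0], [355.0, 268.0], [385.0, 268.0]]
0.04 0.01 [[171.0, 236.0], [201.0, 236.0], [357.0, 236.0], [387.0, 236.0]]
```

View pics/w3.png

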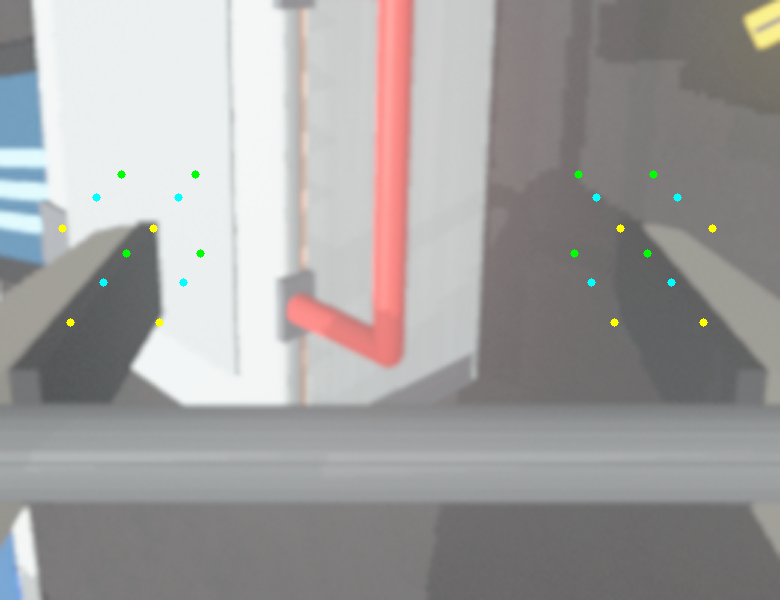

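The seen fingertips lie about 38 mm behind the reported TCP (they fall on the yellow s = 40 mm marks). That explains the miss. I'll cross-check against the independent side picture, where the tip appears at about (172,95).

```bash
python3 - <<'E'
from h import *
import pickle
W,S=pickle.load(open("d.pkl","rb"))
for s in(0,.02,.03,.04,.05):print(s,proj(S[1],[[.512,.323,.302+s]]).round(1))
im=cv2.imread("pics/s2.png")[:,:,:];col=im[60:110,160:185].sum(2)
for r in range(20,50,2):print(60+r,"".join("#" if v<250 else "." for v in col[r]))
E
```

```text
0 [[174.  107.3]]
0.02 [[173.2 100.6]]
0.03 [[172.9  97.2]]
0.04 [[172.5  93.8]]
0.05 [[172.1  90.4]]
80 .......##................
82 .......##................
84 .......###...............
86 ........##...............
88 ........##...............
90 ........###..............
92 ........###..............
94 .........##..............
96 .........................
98 .........................
100 .........................
102 .........................
104 .........................
106 .........................
108 .........................
```

Both views give a tip about 38 mm short of the reported TCP. I'll add that as a tool correction and regrasp.

```bash
sed -i 's/(arm.grasp_offset-back)/(arm.grasp_offset+SH-back)/; s/^class Box/SH=.038\nclass Box/' h.py; python3 - <<'E'
from h import *
B=Box((.495,.083),86)
p,o=B.pose(0,0,-1);arm.servo_line(p,o,velocity=.1)
eoat.close(squeeze=20)
s=arm.observe();print(s["time_s"],s["opening"],s["gripper_force"],s["ft_force"])
if s["opening"]>.06:
  for th in(8,30,55,75,93):
    p,o=B.pose(th,0,-1);arm.servo_line(p,o,velocity=.12);s=arm.observe();print(th,s["time_s"],(s["tool_pos"]-p).round(4),s["opening"],s["ft_force"].round(1))
    if np.linalg.norm(s["ft_force"])>40 or s["opening"]<.06:break
c=camera("side");cv2.imwrite("pics/s3.png",c["img"])
m=red(c["img"]);q,mm=blob(m,proj(c,B.pose(93)[0]+[0,0,SH+.019])[0],60);print(mm,len(q))
E
```

```text
17.9 0.09839180608465944 20.001077950000763 [-0.07916901  4.08147069  4.38211623]
8 18.2833 [0.0001 0.0004 0.0005] 0.1013492686765139 [ 1.4  5.7 -0.1]
30 19.0667 [ 0.0011 -0.0003 -0.    ] 0.0994657981949623 [ 5.   1.9 -0. ]
55 19.925 [ 0.0031  0.0001 -0.0002] 0.09943400794840515 [13.   4.8 -7. ]
75 20.6333 [ 0.0048 -0.      0.0002] 0.09756878739156405 [16.8  0.2 -3.4]
93 21.2917 [0.0056 0.0001 0.0003] 0.10637633105807838 [19.1 -0.2 -0.1]
[162.1744186  107.45348837] 86
```

The lid is up. I'll release, retreat, check it, and look at the key from above.

```bash
python3 - <<'E'
from h import *
import pickle
eoat.open_gripper();s=arm.observe();print(s["ft_force"],s["tool_pos"])
p=s["tool_pos"].copy();p[2]+=.12;arm.servo_line(p,velocity=.2)
arm.move_pose([.48,-.10,.33],[180,0,-1]);arm.move_pose([.49,-.2,.16],[180,0,-1]);arm.wait(.15)
c=camera("wrist");S=[camera("scene"),camera("side")];pickle.dump((c,S),open("k.pkl","wb"))
for cc in S:
    m=red(cc["img"]);q,mm=blob(m,proj(cc,[.515,.305,.32])[0],40);print(mm,cv2.approxPolyDP(cv2.convexHull(q.astype(np.int32)),2,True)[:,0].tolist())
q,m=blob(white(c["img"],130),proj(c,[.48,-.2,.02])[0],120)
x=plane(c,q,.02)[:,:2]
r=cv2.minAreaRect((x*1000).astype(np.float32));print("all",r,len(q))
v=np.linalg.svd(x-x.mean(0),full_matrices=False)[2][0];v*=-np.sign(v[0]);t=(x-x.mean(0))@v;n=(x-x.mean(0))@np.array([-v[1],v[0]])
print(x.mean(0),np.degrees(np.arctan2(v[1],v[0])),t.min(),t.max(),n.min(),n.max(),arm.observe()["time_s"])
cv2.imwrite("pics/k1.png",np.hstack([c["img"][:,:],cv2.resize(S[1]["img"][40:240,130:290],(240,300)).repeat(1,0).__class__((0,)) if 0 else c["img"][:,:1]]))
cv2.imwrite("pics/k1.png",np.hstack([cv2.resize(c["img"],(480,360)),cv2.resize(S[0]["img"][100:280,300:460],(320,360))]))
E
```

```text
[ 0.40843013  0.42984962 -0.57549923] [0.51164297 0.32095639 0.26360822]
[434.171875 183.40625 ] [[444, 165], [425, 205], [428, 190], [440, 167]]
[175.70391061 103.30726257] [[195, 110], [159, 119], [157, 104], [193, 95]]
all ((470.70294189453125, -199.3544921875), (45.158592224121094, 131.9444580078125), 88.52526092529297) 2391
[ 0.48485419 -0.199978  ] 178.3299056625322 -0.051878488253288696 0.08014858102776738 -0.022729927504541187 0.02242249147355365 26.0333
```

View pics/k1.png

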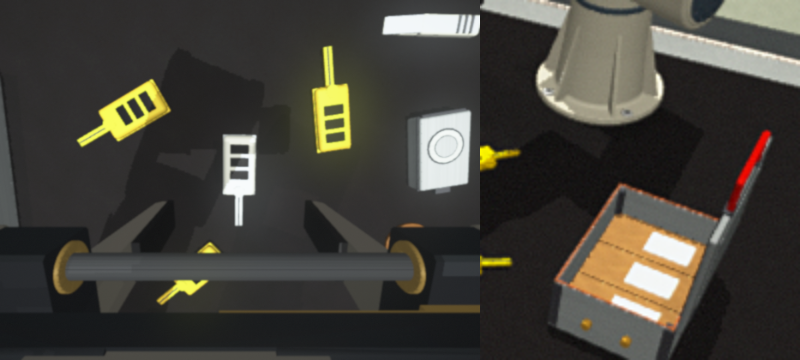

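The wrist view shows the white key at about (279,205) in full-image pixels, blade towards the base. The measured 132 × 45 mm fits the key. The scene crop shows the lid upright and the cartons in view. The fob centre is (0.4945, -0.200), yaw 178.4°. I'll pick it up.

```bash
python3 - <<'E'
from h import *
import pickle
c,S=pickle.load(open("k.pkl","rb"))
bar,res=multi([(S[0],(434.5,185)),(S[1],(175,99.5))]);h=bar[:2]-np.array([.495,.083]);print("bar up",bar,res,"yaw",np.degrees(np.arctan2(h[1],h[0])),np.hypot(*h))
o=[180,0,-1.6]
arm.move_pose([.490,-.2,.03],o);arm.servo_line([.490,-.2,-.015],velocity=.1);f0=arm.observe()["ft_force"][2]
arm.servo_line([.490,-.2,-.033],o,velocity=.04);s=arm.observe();print(s["tool_pos"],s["ft_force"],f0)
eoat.close(squeeze=15);s=arm.observe();print(s["time_s"],s["opening"],s["gripper_force"],s["ft_force"],s["tool_pos"])
arm.servo_line([.490,-.2,.03],velocity=.12);arm.servo_line([.490,-.2,.2],velocity=.3);s=arm.observe();print(s["time_s"],s["opening"],s["ft_force"])
for y in(-94,-96):print(inverse_kinematics([.5,.2,.15],[180,0,y]))
E
```

```text
bar up [0.5256 0.3254 0.3158] [7.2, 7.2] yaw 82.80517463353942 0.24432380154213384
[ 0.48986118 -0.19993876 -0.03321414] [ 0.25556704 -0.54043868 -0.60588909] 0.02049290399517334
28.6 0.4788807072037623 15.000056773424149 [-0.35340989  0.12432807  0.27848915] [ 0.49001639 -0.2000105  -0.03297305]
29.9917 0.47677009592329017 [-1.35426221  0.03521619 -1.05101222]
[  21.64181589   14.28314594  105.80721309    0.           59.90964097
 -154.35818411]
[  21.64181589   14.28314594  105.80721309    0.           59.90964097
 -152.35818411]
```

The grasp is good: opening 0.478 of 92 mm is 44 mm, the fob's width. Now I'll lower it gently into the box.

```bash
python3 - <<'E'
from h import *
B=Box((.495,.083),84.5);t=B.centre-.021*B.bx;o=[180,0,84.5-180];print(t)
def fz(n=6):
    v=[]
    for _ in range(n):v.append(arm.observe()["ft_force"][2]);arm.wait(.015)
    return np.mean(v)
arm.move_pose([.5,.05,.2],[180,0,-80]);arm.move_pose([t[0],t[1],.13],o)
z=-.033+.075;arm.servo_line([t[0],t[1],z],velocity=.12);arm.wait(.3);f0=fz(15);s=arm.observe();print("base",f0,s["ft_force"],s["opening"],s["time_s"])
while z>-.033+.020:
    z-=.001;arm.servo_line([t[0],t[1],z],velocity=.03);f=fz()
    if f-f0>1.0:
        arm.wait(.1);f=fz(12)
        if f-f0>.9:break
s=arm.observe();print("contact z key underside",z+.033,f-f0,s["tool_pos"],s["ft_force"],s["opening"],s["time_s"])
E
```

```text
[0.50573472 0.19448437 0.1       ]Traceback (most recent call last):
  File "<stdin>", line 7, in <module>
rig.MotionError: the arm cannot take that pose within its joint ranges
```

```bash
cat > place.py <<'E'
from h import *
B=Box((.495,.083),84.5);t=B.centre-.021*B.bx;o=[180,0,84.5-180]
def fz(n=6):
    v=[]
    for _ in range(n):v.append(arm.observe()["ft_force"][2]);arm.wait(.015)
    return np.mean(v)
arm.move_pose([.48,.08,.2],o);arm.move_pose([t[0],t[1],.13],o)
z=-.033+.075;arm.servo_line([t[0],t[1],z],velocity=.12);arm.wait(.3);f0=fz(15);s=arm.observe();print("base",f0,s["ft_force"],s["opening"],s["time_s"])
while z>-.033+.020:
    z-=.001;arm.servo_line([t[0],t[1],z],velocity=.03);f=fz(4)
    if f-f0>1.0:
        arm.wait(.1);f=fz(12)
        if f-f0>.9:break
s=arm.observe();print("contact z key underside",z+.033,f-f0,s["tool_pos"],s["ft_force"],s["opening"],s["time_s"])
c=camera("scene");cv2.imwrite("pics/p1.png",cv2.resize(c["img"][140:300,300:480],None,fx=3,fy=3))
E
python3 place.py
```

```text
base -0.7462028694837571 [ 1.03161276  0.84749066 -1.21956878] 0.47706797915664084 35.4417
contact z key underside 0.04699999999999997 3.275459564090625 [0.50590014 0.19453327 0.01408697] [1.16561148 0.37288944 3.1287288 ] 0.4761668555719736 44.6083
```

View pics/p1.png

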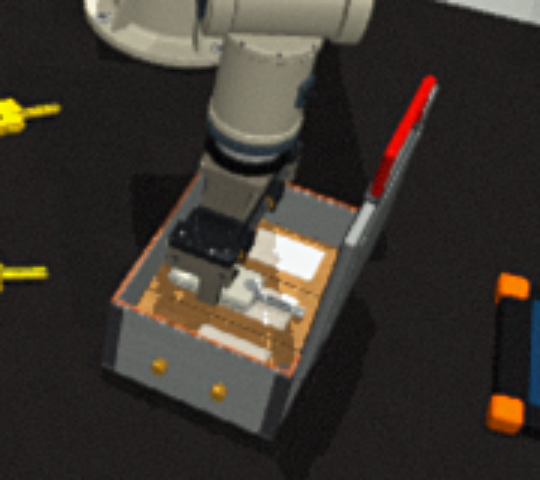

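The scene crop shows the key in the box, blade towards the hinge, resting on the cartons. Contact came at 57 mm minus the 10 mm underside offset, about 47 mm over the counter, which is within 24–62 mm. The contact force was 3.3 N. I'll release and check.

```bash
python3 - <<'E'
from h import *
eoat.open_gripper();s=arm.observe();print(s["ft_force"],s["time_s"]);p=s["tool_pos"].copy()
p[2]=.10;arm.servo_line(p,velocity=.15);p[2]=.385;arm.servo_line(p,velocity=.4)
B=Box((.495,.083),84.5);a,o=B.pose(93,.11,1);arm.move_pose(a,o)
c=camera("scene");cv2.imwrite("pics/p2.png",cv2.resize(c["img"][140:300,300:480],None,fx=3,fy=3));s=arm.observe();print(s["time_s"],s["q"].round())
E
```

```text
[ 0.05952842 -1.00110154 -0.32029803] 45.4917
48.6833 [ 32.  12.  81.  -0.  87. -53.]
```

View pics/p2.png

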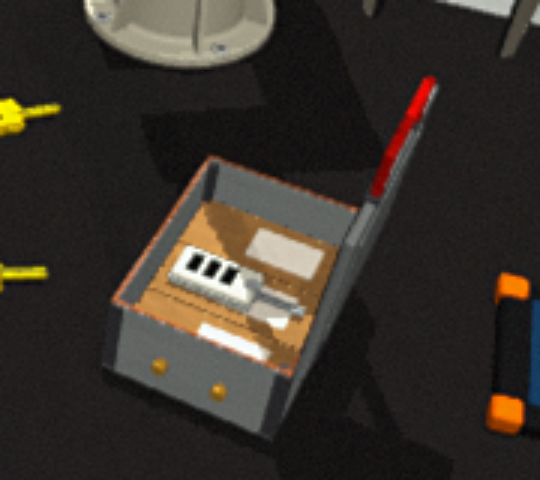

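The key lies flat, buttons up, fully inside the box. Now I'll shut the lid.

```bash
python3 - <<'E'
from h import *
B=Box((.495,.083),84.5)
p,o=B.pose(93,0,1);arm.servo_line(p,o,velocity=.15);eoat.close(squeeze=20);s=arm.observe();print(s["time_s"],s["opening"],s["ft_force"].round(1))
if s["opening"]>.06:
  for th in(75,50,25,6,0,-.6,-1.2):
    p,o=B.pose(th,0,1);arm.servo_line(p,o,velocity=.13 if th>1 else .05);s=arm.observe();print(th,s["time_s"],s["opening"].round(3),s["ft_force"].round(1))
    if s["opening"]<.06 or np.linalg.norm(s["ft_force"])>45 or (th<=0 and s["ft_force"][2]>8):break
  c=camera("side")
  q,m=blob(red(c["img"]),(221,200),40);print(m,len(q),"was 221.7 200.4 194")
E
```

```text
50.7833 0.10242873196336179 [-0.4  0.7  0.4]Traceback (most recent call last):
  File "<stdin>", line 6, in <module>
AttributeError: 'float' object has no attribute 'round'
```

```bash
python3 - <<'E'
from h import *
B=Box((.495,.083),84.5)
for th in(50,25,6,0,-.6,-1.2):
    p,o=B.pose(th,0,1);arm.servo_line(p,o,velocity=.13 if th>1 else .05);s=arm.observe();print(th,s["time_s"],round(s["opening"],3),s["ft_force"].round(1))
    if s["opening"]<.06 or np.linalg.norm(s["ft_force"])>45 or (th<=0 and s["ft_force"][2]>8):break
c=camera("side")
q,m=blob(red(c["img"]),(221,200),40);print(m,len(q),"was 221.7 200.4 194")
E
```

```text
50 52.1917 0.099 [  4.5   4.4 -10.8]
25 52.9917 0.099 [  8.2  16.5 -13.8]
6 53.65 0.1 [ 6.7 14.6 -6.1]
0 54.225 0.1 [ 4.7 12.5 -3.3]
-0.6 54.475 0.099 [0.5 7.4 8.8]
[212.2        204.36190476] 105 was 221.7 200.4 194
```

```bash
python3 - <<'E'
from h import *
B=Box((.495,.083),84.5)
p,o=B.pose(-1.2,0,1);arm.servo_line(p,o,velocity=.05);arm.wait(.2);s=arm.observe();print(s["ft_force"].round(1),s["tool_pos"]-p)
p,o=B.pose(0,0,1);arm.servo_line(p,o,velocity=.05)
eoat.open_gripper();p,o=B.pose(0,.13,1);arm.servo_line(p,o,velocity=.15);p[2]+=.15;p[1]-=.05;arm.servo_line(p,velocity=.3)
S=[camera("scene"),camera("side")]
for c,r,w in zip(S,((347,210),(221,200)),("343.04,208.95","221.74,200.44")):
    q,m=blob(red(c["img"]),r,30);print(m,len(q),"was",w,194)
a,b=S[0]["img"],S[1]["img"]
print(arm.observe()["time_s"]);cv2.imwrite("pics/f.png",np.hstack([a[130:330,130:480],b[130:330,130:480]]))
E
```

```text
[-2.8  3.4 23.2] [0.001373   0.00250774 0.00335859]
[343.26633166 208.35175879] 199 was 343.04,208.95 194
[221.77202073 199.75647668] 193 was 221.74,200.44 194
58.2833
```

View pics/f.png

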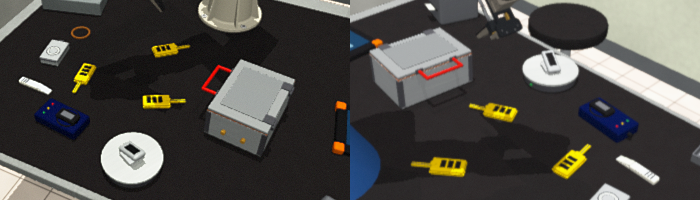

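Everything else is in place, but the handle reads about 0.6 px higher than at the start in both views, because I eased the lid back before letting go. I'll press it shut once more and release while it is down.

```bash
python3 - <<'E'
from h import *
B=Box((.495,.083),84.5)
p,o=B.pose(0,.10,1);arm.move_pose(p,o);p,o=B.pose(0,0,1);arm.servo_line(p,o,velocity=.2);eoat.close(squeeze=20)
p,o=B.pose(-1.2,0,1);arm.servo_line(p,o,velocity=.08);s=arm.observe();print(s["time_s"],s["opening"],s["ft_force"].round(1))
eoat.open_gripper();p,o=B.pose(0,.13,1);arm.servo_line(p,o,velocity=.25);print(arm.observe()["time_s"])
S=[camera("scene"),camera("side")]
for c,r,w in zip(S,((347,210),(221,200)),("343.04,208.95","221.74,200.44")):
    try:q,m=blob(red(c["img"]),r,30);print(m,len(q),"was",w,194)
    except Exception as e:print(e)
E
```

```text
61.1667 0.10125471306662438 [-2.   5.5 25.9]
63.1167
[342.99479167 209.03125   ] 192 was 343.04,208.95 194
[221.96842105 200.42631579] 190 was 221.74,200.44 194
```

The handle is back at its original shut position in both views, so I'm handing in.

```bash
python3 -c "
from rig import ticket;print(ticket.close_job())"
```

```text
the job is handed in; nothing more can be done
None
```

The job is handed in at about 63 s: the white key lies flat, buttons up, on the cartons in the shielded box, the lid is shut to its original position, and nothing else on the counter looked moved in the last picture.

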